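# Stand the emptied crate up and slide it home

## Robot

A 7-joint arm with a two-finger parallel gripper is mounted at the origin on the work surface. World frame = base frame: x ahead of the robot, y to its left, z up, the work surface at z = 0. Lengths are in m, angles in rad, forces in N, time in s.
With the tool pointing down it reaches from about 0.4 to 0.85 m from the base axis. Payload 10.4 kg.
Tool frame: the origin (TCP) lies at the very end of the fingers, on their centre line; the grasp point (between the pads) lies r.hold_point_z behind it (r.hold_point_z is the distance from the TCP to the grasp point, in m); z points along the fingers, y is the direction in which the jaws open and shut (so a half turn about z gives the same grasp; the last joint's range is limited). The gripper opens to 87 mm and grips with 3 to 60 N. Pads are 19 mm wide; open, the fingers measure 117 mm over their backs; the gripper's body (75 mm by 190 mm) begins 51 mm behind the grasp point.
Start: joints at [1.325, 0.332, -0.065, 1.46, 0.022, 1.35, -0.088], TCP at [0.138, -0.61, 0.223] pointing down, gripper open.
Joint ranges: [-2.6, 2.6], [-0.5, 2.12], [-1.47, 1.34], [0.16, 2.42], [-1.27, 4.41], [0.06, 2.06], [-2.6, 2.6]. Speed limits (rad/s): [2.22, 2.22, 2.79, 2.79, 3.14, 3.14, 3.14].

## Interface

Orientations are given as a unit quaternion [x, y, z, w].
In Python, from bench import r gives the robot as it stands.
- The arm moves only by the tool send_rows, never from a script. Its argument "commands" is a list of rows, each a list of 7 numbers: the shift along the world's x, y, z normalised to -1 to 1, where 1 is 0.03 m, then the turn, a rotation vector about the world's x, y, z normalised to -1 to 1, where 1 is 5 degrees, then the gripper command: -1 is fully open, 1 is shut, values between are in proportion. In form: [[tx, ty, tz, ax, ay, az, jaw], ...]. A call has 1 to 10 rows; each row shifts and turns the pose as measured when the row begins; what a row does not reach is not made up. A row lasts 1/12 s, in which the tool goes at most 41.7 mm and 7.16 degrees, less where a joint would pass 70% of its speed; a pose out of reach is approached as far as the arm can. A call with a number of a shift or a turn outside -1 to 1 is refused whole. A call with a gripper value outside its range is refused whole. The fingers move at their own pace and stop on an object; "grip_force" is the grip in N (left out, the last holds). Time passes only in rows, so rows that do not move let the fingers close. It gives the time, the measured TCP pose, the force and the opening at its end, in the units of the state.
- r.read_state(): the state, without advancing time (a new reading comes with each control period).
- r.camera(name): name is "scene" or "top" or "wrist"; returns the picture (400x640x3 uint8, blue, green, red); there is no depth.
- r.calibration(name): a dict with "K" (3x3 intrinsics, pixels), "dist" ([k1, k2, p1, p2, k3] as OpenCV has them; the pictures are not rectified), "R" (3x3) and "t" (3): a world point X has camera coordinates R X + t; the wrist camera has in their place "mount" (4x4, takes a point from camera to tool coordinates, whose origin is the TCP and whose axes are the flange's). Camera axes: x right, y down, z forward; pixel columns grow to the right and rows downward; lengths in m; the calibration is good to about 2 mm. A picture is of the moment at which its call begins: read the wrist's pose just before it. calibration takes no time and is no camera call.
- r.close_job(): hands the job in, once; it reports no verdict.
The state is a dict: "time": time; "joint_positions": joint angles; "joint_vel": joint speeds; "joint_torque": joint torques, N m; "ee_pos": TCP position; "eef_rot": TCP orientation; "ft_force": force on the tool from outside, world axes, zero at the start; "torque": the same for the moment, N m; "width": finger opening in m.
Only numpy, scipy, OpenCV 4.12 (cv2) and the standard library are available. Lean on these libraries where they do the work, as an engineer would, in place of code of your own. Each camera call takes 0.05 s, during which the arm holds its last target.

## Task

The castings have just been poured out and the small empty crate still lies on its side, mouth towards the robot. Push it over so that it stands upright on its base, then push it gently along the bench until its long side sits flat against the stop rail. Only push: do not lift it off the bench, and leave the castings and the brush where they lie.

Things in the scene. Friction and masses are not known exactly. Their poses are not given: they have to be found in the camera images.
- crate: small empty blue plastic crate, 240 mm long (its y), 130 wide (x), 100 high (z), 0.4 kg, ribs flush with collar and foot, a flush flat panel 140 mm wide amid each long side. Origin: centre of the underside; z points out of the mouth: towards the robot at the start (it lies on its -x side, +x side on top, 130 mm up), up when it stands. After tipping away from the mouth its +x side is the far one
- crate_lip (a point): middle of the mouth's edge on the +x long side (11 mm thick): at the start the mouth's uppermost edge, 124 mm above the bench, facing the robot. Pushed away from the robot there (1 to 2 N) the crate turns about its lower base edge; after some 30 degrees (75 mm of push) it is past balance and drops onto its base by itself
- crate_back_left (a point): corner of the crate's base, at x = +65, y = +120 mm in its frame
- crate_back_right (a point): corner of the crate's base, at x = +65, y = -120 mm in its frame
- crate_front_left (a point): corner of the crate's base, at x = -65, y = +120 mm in its frame
- crate_front_right (a point): corner of the crate's base, at x = -65, y = -120 mm in its frame
- rail: stop rail: dark steel angle, 1300 x 40 mm high, across the far side of the bench. Origin on the bench, middle of its front face; x is square to that face, away from the robot, y along it. A like crate, full and fixed, stands against it at the left end, from 340 mm left (+y) of its middle. Sliding the standing crate takes 2 to 4 N, turning it flat against the rail some 15 N, less near the end that lags
- tee: cast tee, bare metal, 88 mm long (y), 62 mm high, poured out in front of the empty crate's mouth. Origin: centre of its underside
- flange: cast flange with hub, bare metal, 68 mm across, 39 mm high, poured out in front of the mouth. Origin: centre of its underside
- valve: short cast valve body, bare metal, 74 mm long (y), 48 mm wide, 46 mm high, poured out in front of the mouth. Origin: centre of its underside
- brush: wire brush with wooden handle, 220 mm long (x), 23 mm high, lying to the right (-y) of the crate. Origin on the bench beneath it, 15 mm from its middle towards the bristle end (+x)

How it is judged:
By the outcome, as a careful person would: the job done as asked, in the order asked, and still so for the second after the job is handed in, with the robot touching nothing.
It also fails if it takes over 58 s, if anything falls off the work surface, if the arm or the gripper's body presses on something with over 40 N, if the wrist force passes 120 N, or if a joint passes its speed limit or range.

## Working session

There is one attempt and no reset: what is moved stays moved. The work goes in short steps, Python scripts to look and compute and a tool call to move; the robot and the scene stay as the last step left them, time stands still between calls to the robot, and variables do not carry over. Pictures are saved under pics/ and viewed, and the job is handed in when it is done.

Besides the shell and the picture viewer there is one more tool, called after "Emit:" in YAML: its name, and indented under it one key for each argument. send_rows: Moves the arm, as the interface text tells. Scaled input: -1 to 1 covers 0.03 m each way for a shift and 5 degrees each way for a turn. Its arguments: {"type":"object","properties":{"commands":{"type":"array"},"grip_force":{"type":"number"}},"required":["commands"]}

```bash
mkdir -p pics; ls; python3 - <<'E'
from bench import r
import cv2
print(r.read_state(), r.hold_point_z)
for n in ("scene","top"):
    cv2.imwrite(f"pics/{n}0.png", r.camera(n)); c=r.calibration(n); print(n,c)
E
```

```text
pics
{'time': 0.0, 'joint_positions': array([ 1.32540379,  0.33282347, -0.06470078,  1.460942  ,  0.02158846,
        1.34989204, -0.08849863]), 'joint_vel': array([ 0.00152865, -0.00077174, -0.00039811,  0.00054632,  0.00200813,
        0.00011898, -0.00076195]), 'joint_torque': array([-8.10708589e-04, -6.23263907e+01,  2.38930725e-02, -3.89901066e+01,
       -6.14287611e-02,  3.98274406e-02,  1.21286084e-04]), 'ee_pos': array([ 0.13800992, -0.60917787,  0.22178383]), 'eef_rot': array([ 9.93800472e-01,  1.11176221e-01, -1.02462623e-04, -6.77233426e-04]), 'ft_force': array([ 0.37598651,  0.03157637, -1.03933378]), 'torque': array([0.01492907, 0.0016041 , 0.00245295]), 'width': 0.08707098822929116} 0.0187
scene {'K': array([[368.09720694,   0.        , 314.62305092],
       [  0.        , 368.09720694, 194.93652723],
       [  0.        ,   0.        ,   1.        ]]), 'dist': array([-0.00208217,  0.        ,  0.        ,  0.        ,  0.        ]), 'R': array([[ 0.59666417,  0.80238279, -0.01318085],
       [ 0.67204878, -0.50858734, -0.53822798],
       [-0.43856848,  0.31228317, -0.84269621]]), 't': array([-0.21210544, -0.42291054,  1.44810073])}
top {'K': array([[410.62058891,   0.        , 317.02272041],
       [  0.        , 410.62058891, 207.97724531],
       [  0.        ,   0.        ,   1.        ]]), 'dist': array([-0.03976204,  0.        ,  0.        ,  0.        ,  0.        ]), 'R': array([[-0.00731795, -0.99993777, -0.00842008],
       [-0.99574439,  0.00806031, -0.09180494],
       [ 0.09186709,  0.00771242, -0.99574141]]), 't': array([-0.17162846,  0.60818611,  1.07987407])}
```

View pics/scene0.png

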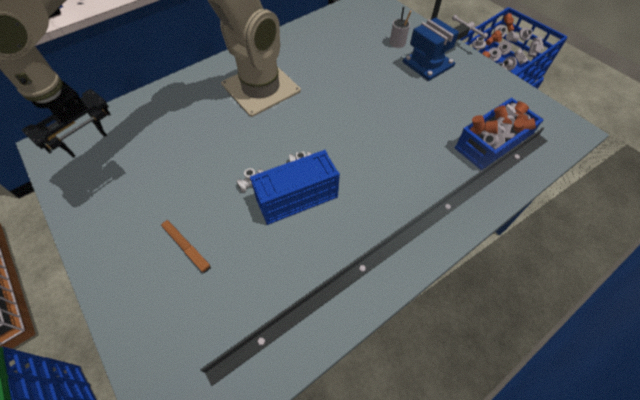

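View pics/top0.png

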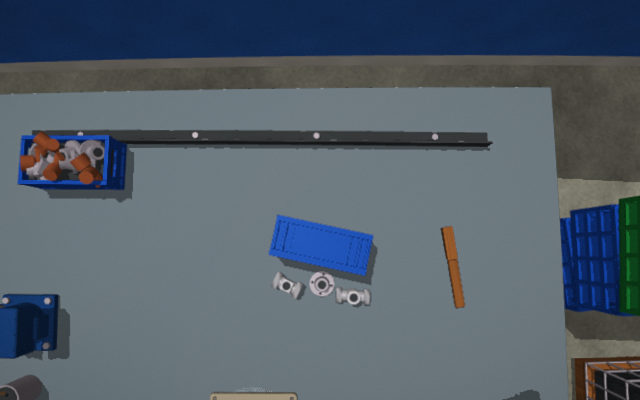

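The top view shows the crate's upper side with corners near (278,216), (373,236), (365,273) and (270,255). The castings lie just in front of the mouth at (287,286), (321,284) and (353,297). The brush is at (453,267), and the rail's front face runs along about row 145.

```bash
cat > h.py <<'E'
import numpy as np, cv2
from bench import r
def ray(n,pts,z):
    c=r.calibration(n); p=cv2.undistortPoints(np.array(pts,float).reshape(-1,1,2),c["K"],c["dist"]).reshape(-1,2)
    R,t=c["R"],c["t"]; C=-R.T@t; d=np.c_[p,np.ones(len(p))]@R
    return C+d*((z-C[2])/d[:,2])[:,None]
def proj(n,X):
    c=r.calibration(n); return cv2.projectPoints(np.array(X,float).reshape(-1,1,3),cv2.Rodrigues(c["R"])[0],c["t"],c["K"],c["dist"])[0].reshape(-1,2)
def blue(im):
    h=cv2.cvtColor(im,cv2.COLOR_BGR2HSV); return cv2.inRange(h,(105,150,50),(130,255,255))
E
python3 - <<'E'
from h import *
im=cv2.imread("pics/top0.png"); m=blue(im); m[:200]=0;m[290:]=0;m[:,:250]=0;m[:,390:]=0
cs,_=cv2.findContours(m,0,2); c=max(cs,key=cv2.contourArea); b=cv2.boxPoints(cv2.minAreaRect(c)); print(b, cv2.contourArea(c))
W=ray("top",b,.13); print(W, np.linalg.norm(np.diff(W,axis=0),axis=1))
print("rail top z.04 / base", ray("top",[[150,142],[490,144],[150,145],[490,147]],0.0)[:,:2], ray("top",[[150,142],[490,144]],.04)[:,:2])
crop=cv2.resize(im[200:320,240:480],None,fx=3.3,fy=3.3,interpolation=2); cv2.imwrite("pics/c0.png",crop)
crop=cv2.resize(im[110:170,10:250],None,fx=3.3,fy=3.3,interpolation=2); cr2=cv2.resize(im[110:170,270:510],None,fx=3.3,fy=3.3,interpolation=2);cv2.imwrite("pics/c1.png",np.vstack([crop,cr2]))
s=cv2.imread("pics/scene0.png");cv2.imwrite("pics/c2.png",cv2.resize(s[130:240,220:380],None,fx=5,fy=5,interpolation=2))
E
```

```text
[[268.20978 254.68777]
 [276.84393 214.3951 ]
 [373.68292 235.14633]
 [365.04877 275.43903]] 3909.0
[[ 0.48459447 -0.05792313  0.13      ]
 [ 0.58240727 -0.07877743  0.13      ]
 [ 0.52996511 -0.31427935  0.13      ]
 [ 0.43316414 -0.29165174  0.13      ]] [0.10001123 0.24127026 0.09941044]
rail top z.04 / base [[ 0.80113269  0.29629879]
 [ 0.78635292 -0.66457473]
 [ 0.79244281  0.29598924]
 [ 0.77773723 -0.66413211]] [[ 0.79065185  0.27926198]
 [ 0.77639543 -0.64758823]]
```

View pics/c0.png

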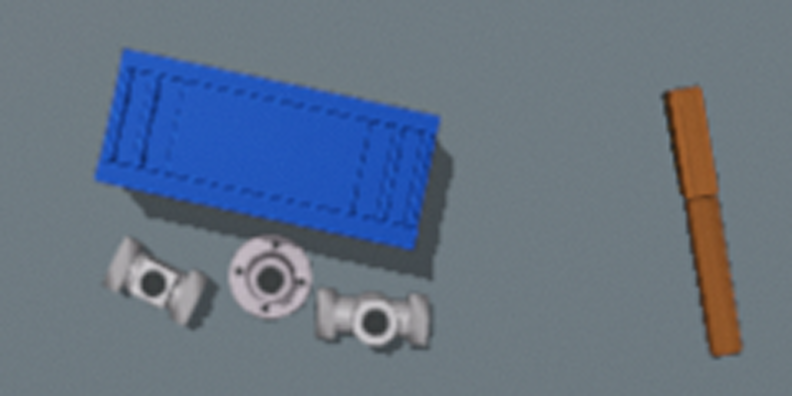

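View pics/c1.png

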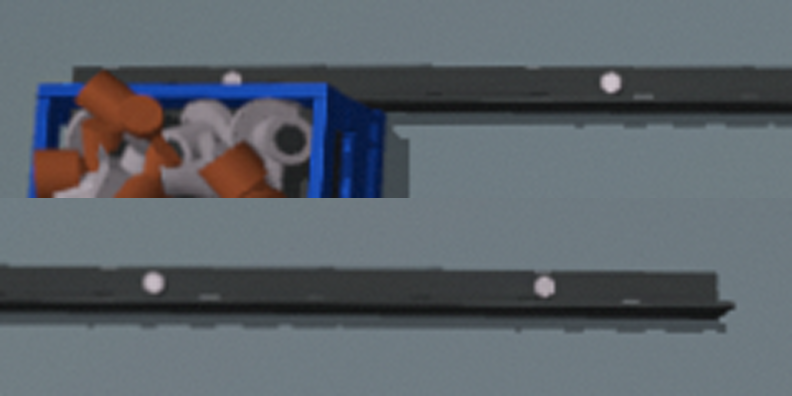

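View pics/c2.png

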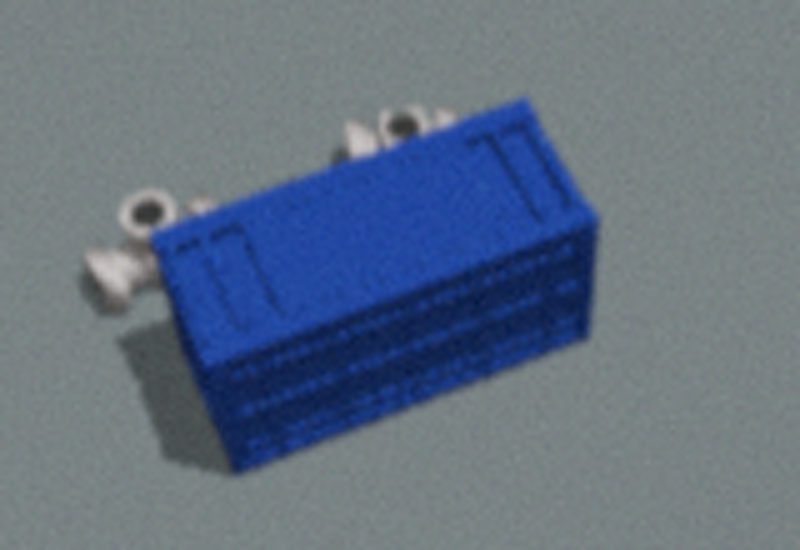

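```bash
python3 - <<'E'
from h import *
im=cv2.imread("pics/top0.png"); g=cv2.cvtColor(im,cv2.COLOR_BGR2GRAY)
for x in (160,300,400,470): print(x,g[126:152,x])
print("C",-r.calibration("top")["R"].T@r.calibration("top")["t"])
s=cv2.imread("pics/scene0.png")
print("crate proj scene",proj("scene",[[.582,-.079,0],[.530,-.314,0],[.582,-.079,.13],[.530,-.314,.13],[.433,-.292,.13],[.485,-.058,.13]]))
print("castings",ray("top",[[287,286],[321,284],[353,297],[278,270],[318,270]],.045)[:,:2], "brush",ray("top",[[445,227],[460,306]],.01))
E
```

```text
160 [119 118 122 120  69  57  55  56  56  56  56  55  51  57  59  25  21  26
  60  74  72  81 119 122 120 119]
300 [122 121 121 122 107  76  58  58  57  59  57  58  49  48  60  51  26  25
  39  61  73  75 100 119 123 122]
400 [120 119 119 120 111  83  58  58  57  56  54  57  56  53  51  53  37  23
  22  39  64  73  73  94 119 121]
470 [119 118 119 117 120 118  84  54  55  57  56  57  55  52  55  56  54  27
  22  26  43  73  75  84 118 120]
C [ 0.50513704 -0.1848484   1.12966469]
crate proj scene [[337.23613802 197.58344444]
 [265.93851249 225.55644609]
 [338.98020844 173.52858663]
 [260.02181502 203.33551138]
 [248.57371286 176.35813519]
 [324.26766788 149.26752785]]
castings [[ 0.4011119  -0.09649983]
 [ 0.40574571 -0.18537523]
 [ 0.37161101 -0.26844705]
 [ 0.4427431  -0.07294417]
 [ 0.44208511 -0.17781277]] brush [[ 0.5534495  -0.52522858  0.01      ]
 [ 0.34046899 -0.55893764  0.01      ]]
```

```bash
python3 - <<'E'
from h import *
a=ray("top",[[160,144.],[300,145.],[400,145.4],[470,146]],0); b=ray("top",[[160,140.7],[300,141.6],[400,142.1],[470,142.7]],.04)
for w in (a,b):
    p=np.polyfit(w[:,1],w[:,0],1); print(w[:,:2],p,np.degrees(np.arctan(p[0])))
E
```

```text
[[ 0.79491928  0.26728955]
 [ 0.78722893 -0.12962536]
 [ 0.78372465 -0.41011371]
 [ 0.78085857 -0.60746825]] [0.01593447 0.79018812] 0.9129007378018528
[[ 0.79387496  0.25158482]
 [ 0.78664248 -0.1316089 ]
 [ 0.7829771  -0.40239612]
 [ 0.78023228 -0.59292673]] [0.01608059 0.78945073] 0.9212708102161452
```

Emit:
send_rows:
  commands:
    - [0.5,0.93,0,0,0,-1,-1]
    - [0.5,0.93,0,0,0,-1,-1]
    - [0.5,0.93,0,0,0,-1,-1]
    - [0.5,0.93,0,0,0,-1,-1]
    - [0.5,0.93,0,0,0,-1,-1]
    - [0.5,0.93,0,0,0,0,-1]
    - [0.5,0.93,0,0,0,0,-1]
    - [0.5,0.93,0,0,0,0,-1]

```text
time: 0.77
ee_pos: [0.2545, -0.3791, 0.2163]
eef_rot: [0.992, -0.123, -0.003, -0.003]
ft_force: [0.9, 0.0, -0.3]
width: 0.0869
```

Emit:
send_rows:
  commands:
    - [0.6,0.9,0,0,0,0.3,-1]
    - [0.6,0.9,0,0,0,0,-1]
    - [0.6,0.9,0,0,0,0,-1]
    - [0.6,0.9,0,0,0,0,-1]
    - [0.6,0.9,0,0,0,0,-1]
    - [0.6,0.9,0,0,0,0,-1]
    - [0.6,0.9,0,0,0,0,-1]
    - [0.3,0.5,-0.5,0,0,0,-1]
    - [0,0,-0.5,0,0,0,-1]

```text
time: 1.52
ee_pos: [0.3963, -0.1573, 0.1872]
eef_rot: [0.994, -0.106, -0.001, -0.002]
ft_force: [-0.4, 0.8, -0.4]
width: 0.0869
```

Yaw line is now at about 77.8°, as wanted. I'll lower to z 0.112, behind the lip.

Emit:
send_rows:
  commands:
    - [0,-0.1,-0.6,0,0,0,-1]
    - [0,-0.1,-0.6,0,0,0,-1]
    - [0,0,-0.6,0,0,0,-1]
    - [0,0,-0.5,0,0,0,-1]
    - [0,0,-0.2,0,0,0,-1]
    - [0,0,0,0,0,0,-1]

```text
time: 2.02
ee_pos: [0.3951, -0.1598, 0.1061]
eef_rot: [0.995, -0.103, -0.003, -0.003]
ft_force: [-0.3, -0.1, -0.3]
width: 0.087
```

```bash
python3 - <<'E'
from h import *
a=r.camera("top");b=r.camera("wrist")
cv2.imwrite("pics/t1.png",cv2.resize(a[180:340,220:420],None,fx=3,fy=3));cv2.imwrite("pics/w1.png",b)
print(r.read_state()["ee_pos"])
E
```

```text
[ 0.39594133 -0.16014686  0.1074878 ]
```

View pics/t1.png

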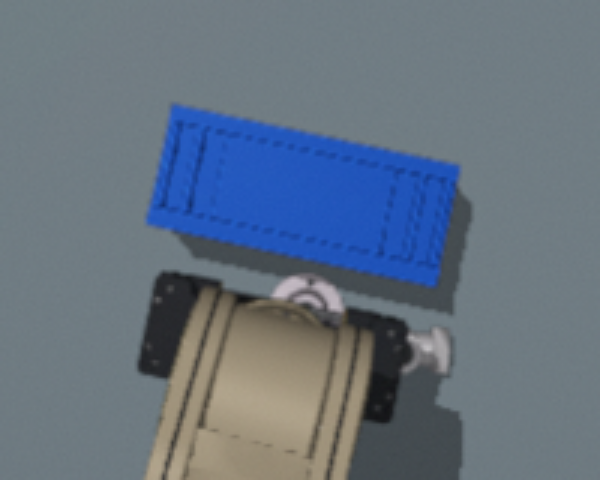

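View pics/w1.png

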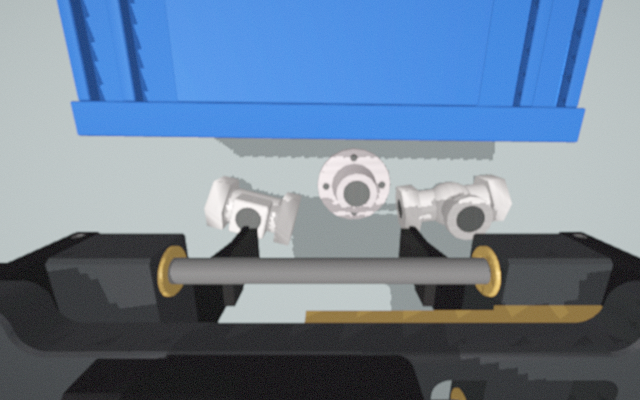

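The crate is square to the fingers and centred (lip middle at col 328, finger gap about 328), and the fingers are above the castings. I'll advance to contact.

Emit:
send_rows:
  commands:
    - [0.3,-0.067,0.1,0,0,0,-1]
    - [0.3,-0.067,0.1,0,0,0,-1]
    - [0.3,-0.067,0,0,0,0,-1]
    - [0.3,-0.067,0,0,0,0,-1]
    - [0.2,-0.045,0,0,0,0,-1]
    - [0.2,-0.045,0,0,0,0,-1]

```text
time: 2.62
ee_pos: [0.4513, -0.1736, 0.119]
eef_rot: [0.995, -0.104, 0.001, -0.001]
ft_force: [-3.6, -0.1, 2.2]
width: 0.0872
```

Emit:
send_rows:
  commands:
    - [0.2,-0.045,-0.05,0,0,0,-1]
    - [0.2,-0.045,0,0,0,0,-1]
    - [0.2,-0.045,0,0,0,0,-1]
    - [0.2,-0.045,0.05,0,0,0,-1]

```text
time: 2.95
ee_pos: [0.4777, -0.1796, 0.1187]
eef_rot: [0.995, -0.104, 0.001, -0.001]
ft_force: [-0.5, -0.5, 0.2]
width: 0.0867
```

```bash
python3 - <<'E'
from h import *
a=r.camera("scene")
cv2.imwrite("pics/s2.png",cv2.resize(a[100:260,180:400],None,fx=3,fy=3))
print(r.read_state()["ee_pos"])
E
```

```text
[ 0.47902911 -0.17984186  0.11926372]
```

View pics/s2.png

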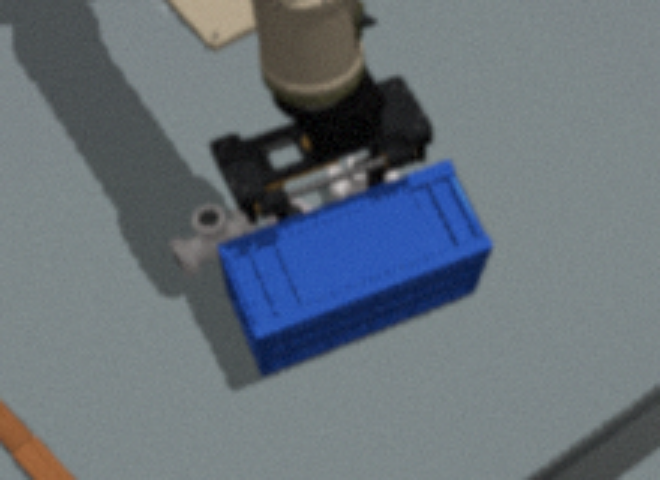

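The crate is tilting and its base edge (260,373 in the crop) is holding its place. I'll keep going, rising slightly.

Emit:
send_rows:
  commands:
    - [0.2,-0.045,0.1,0,0,0,-1]
    - [0.2,-0.045,0.1,0,0,0,-1]
    - [0.2,-0.045,0.1,0,0,0,-1]
    - [0.2,-0.045,0.1,0,0,0,-1]
    - [0.2,-0.045,0.1,0,0,0,-1]

```text
time: 3.42
ee_pos: [0.5114, -0.1871, 0.1354]
eef_rot: [0.995, -0.104, 0.001, -0.001]
ft_force: [0.0, 0.1, 0.2]
width: 0.087
```

Emit:
send_rows:
  commands:
    - [0.15,-0.033,0.05,0,0,0,-1]
    - [0.15,-0.033,0.05,0,0,0,-1]
    - [0.15,-0.033,0.05,0,0,0,-1]

```text
time: 3.67
ee_pos: [0.5274, -0.1906, 0.1411]
eef_rot: [0.995, -0.104, 0.002, -0.001]
ft_force: [-0.3, 0.5, -0.6]
width: 0.087
```

```bash
python3 - <<'E'
from h import *
a=r.camera("scene")
cv2.imwrite("pics/s3.png",cv2.resize(a[100:260,180:400],None,fx=3,fy=3))
print(r.read_state()["ee_pos"])
E
```

```text
[ 0.52815761 -0.19068639  0.14142216]
```

View pics/s3.png

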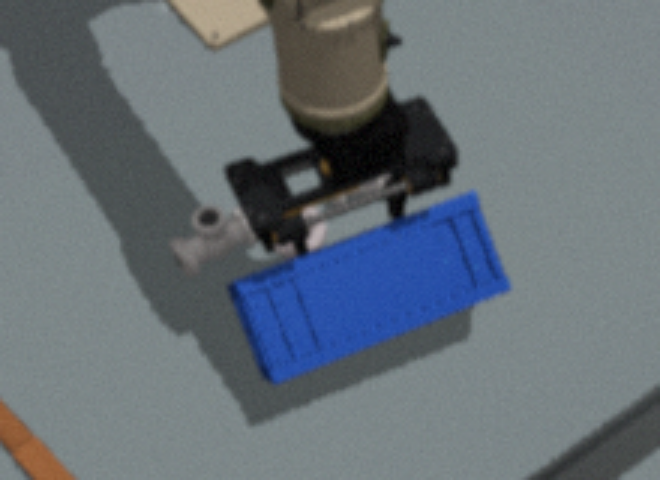

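The crate is now close to the balance point. I'll nudge it a little more.

Emit:
send_rows:
  commands:
    - [0.15,-0.033,0.03,0,0,0,-1]
    - [0.12,-0.026,0.03,0,0,0,-1]
    - [0,0,0,0,0,0,-1]
    - [0,0,0,0,0,0,-1]
    - [0,0,0,0,0,0,-1]

```text
time: 4.13
ee_pos: [0.5372, -0.1925, 0.1431]
eef_rot: [0.995, -0.104, 0.002, -0.001]
ft_force: [0.5, 0.2, 0.7]
width: 0.0871
```

```bash
python3 - <<'E'
from h import *
a=r.camera("scene")
cv2.imwrite("pics/s4.png",cv2.resize(a[100:260,180:400],None,fx=3,fy=3))
print(r.read_state()["ee_pos"])
E
```

```text
[ 0.53713208 -0.19255819  0.14311654]
```

View pics/s4.png

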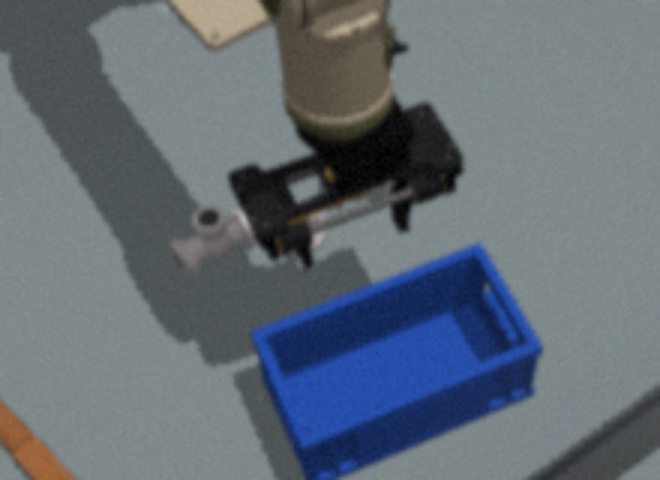

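The crate has dropped upright. I'll back off, and measure before lowering.

Emit:
send_rows:
  commands:
    - [-0.5,0.11,0,0,0,0,-1]
    - [-0.5,0.11,0,0,0,0,-1]
    - [0,0,0,0,0,0,-1]

```text
time: 4.43
ee_pos: [0.506, -0.1854, 0.1426]
eef_rot: [0.995, -0.104, 0.002, -0.001]
ft_force: [0.2, 0.1, 0.5]
width: 0.0868
```

```bash
cat > meas.py <<'E'
from h import *
import sys
k=sys.argv[1]
im=r.camera("top"); cv2.imwrite(f"pics/top_{k}.png",im)
m=blue(im); m[:130]=0;m[300:]=0;m[:,:200]=0;m[:,420:]=0
cs,_=cv2.findContours(m,0,2); c=max(cs,key=cv2.contourArea); h=cv2.convexHull(c)
b=cv2.boxPoints(cv2.minAreaRect(c)); print(b.round(1)); W=ray("top",b,.1); print(W[:,:2].round(4))
cv2.imwrite(f"pics/tc_{k}.png",cv2.resize(im[120:300,220:420],None,fx=3,fy=3,interpolation=2))
s=r.camera("scene"); cv2.imwrite(f"pics/sc_{k}.png",cv2.resize(s[130:330,180:440],None,fx=3,fy=3,interpolation=2))
print(r.read_state()["ee_pos"],r.read_state()["ft_force"])
E
python3 meas.py 5
```

```text
[[278.7 214.4]
 [289.2 162.8]
 [382.4 181.9]
 [371.9 233.4]]
[[ 0.5848 -0.0802]
 [ 0.7162 -0.1069]
 [ 0.6651 -0.343 ]
 [ 0.535  -0.3137]]
[ 0.50779532 -0.18592766  0.14291135] [ 0.40552866  1.07730937 -0.5758886 ]
```

View pics/tc_5.png

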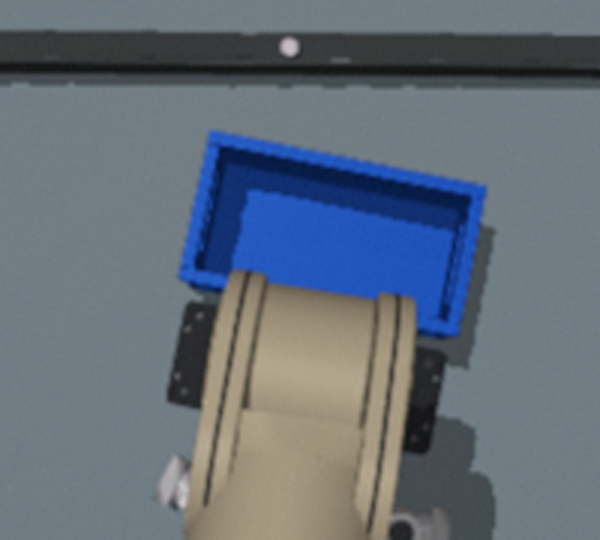

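The top view shows the crate upright, with measured sides 0.134 x 0.241 m (given 0.130 x 0.240), its y at 78.0° and its near side's middle at (0.560, -0.197). I'll lower behind it.

Emit:
send_rows:
  commands:
    - [0,0,-0.7,0,0,0,-1]
    - [0,0,-0.7,0,0,0,-1]
    - [0,0,-0.7,0,0,0,-1]
    - [0,0,-0.6,0,0,0,-1]
    - [0,0,-0.3,0,0,0,-1]
    - [0,0,0,0,0,0,-1]

```text
time: 5.03
ee_pos: [0.5129, -0.1872, 0.0516]
eef_rot: [0.995, -0.104, 0.006, -0.001]
ft_force: [-0.8, -0.2, -0.1]
width: 0.0869
```

Emit:
send_rows:
  commands:
    - [0.25,-0.053,0,0,0,0,-1]
    - [0.25,-0.053,0,0,0,0,-1]
    - [0.25,-0.053,0,0,0,0,-1]
    - [0.2,-0.043,0,0,0,0,-1]
    - [0.2,-0.043,0,0,0,0,-1]
    - [0.15,-0.032,0,0,0,0,-1]

```text
time: 5.53
ee_pos: [0.5585, -0.1972, 0.0555]
eef_rot: [0.995, -0.104, 0.009, -0.0]
ft_force: [-0.8, 0.5, -1.2]
width: 0.0871
```

Emit:
send_rows:
  commands:
    - [0.2,-0.04,-0.03,0,0,0.1,-1]
    - [0.2,-0.038,-0.03,0,0,0.2,-1]
    - [0.2,-0.035,-0.03,0,0,0.2,-1]
    - [0.2,-0.03,-0.03,0,0,0.2,-1]
    - [0.2,-0.026,0,0,0,0.2,-1]
    - [0.2,-0.022,0,0,0,0.2,-1]

```text
time: 6.03
ee_pos: [0.5969, -0.2047, 0.0519]
eef_rot: [0.999, -0.053, 0.007, 0.0]
ft_force: [-3.9, -0.0, 2.3]
width: 0.0872
```

```bash
python3 meas.py 6
```

```text
[[281.4 203.1]
 [286.7 149.8]
 [381.  159.2]
 [375.6 212.6]]
[[ 0.6131 -0.087 ]
 [ 0.7502 -0.1005]
 [ 0.7236 -0.3407]
 [ 0.5874 -0.3242]]
[ 0.59776656 -0.20426499  0.05192366] [0.08771706 0.38697707 0.64431541]
```

View pics/tc_6.png

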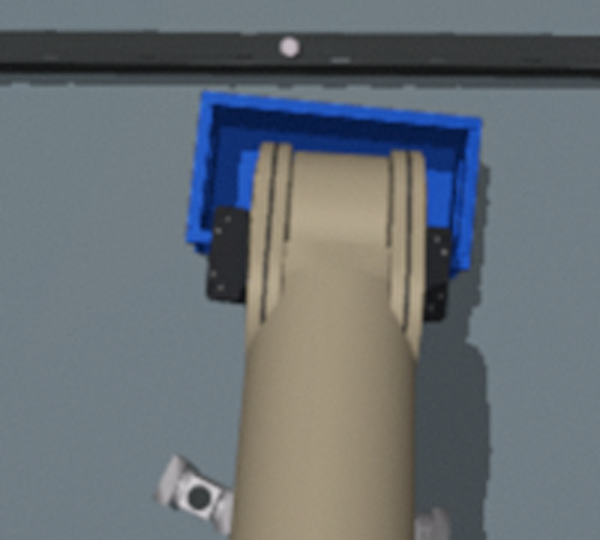

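View pics/sc_6.png

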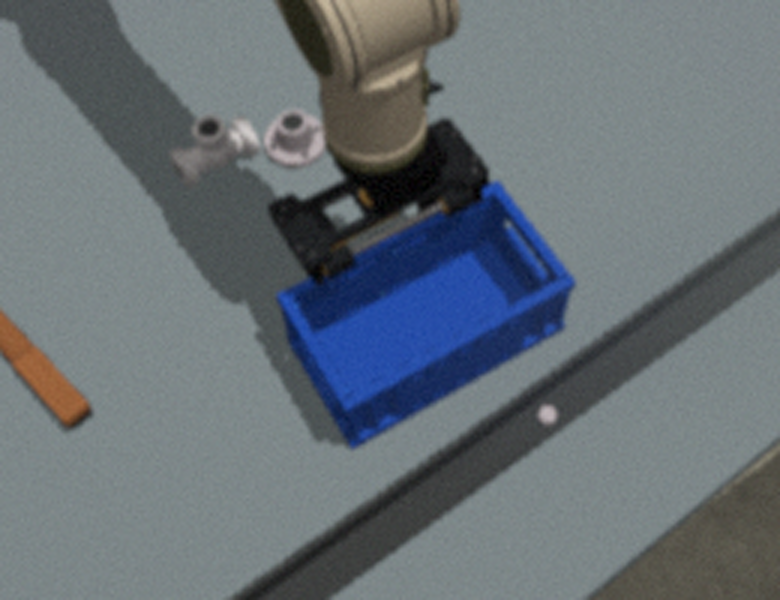

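Emit:
send_rows:
  commands:
    - [0.17,-0.02,-0.02,0,0,0.2,-1]
    - [0.17,-0.015,0,0,0,0.2,-1]
    - [0.17,-0.01,0,0,0,0.2,-1]
    - [0.17,-0.005,0,0,0,0.2,-1]
    - [0.17,-0.005,0,0,0,0.15,-1]

```text
time: 6.55
ee_pos: [0.6242, -0.2066, 0.0512]
eef_rot: [1.0, -0.008, 0.007, -0.0]
ft_force: [-2.4, -0.7, 1.7]
width: 0.087
```

```bash
python3 meas.py 7
```

```text
[[281.9 197. ]
 [282.5 142.3]
 [376.6 143.4]
 [376.  198.1]]
[[ 0.6288 -0.0883]
 [ 0.7697 -0.0898]
 [ 0.7646 -0.3304]
 [ 0.6241 -0.3257]]
[ 0.62493088 -0.20614342  0.05118401] [0.26429934 0.93925088 0.03305012]
```

Emit:
send_rows:
  commands:
    - [0.15,-0.002,-0.01,0,0,0,-1]
    - [0.12,-0.002,0,0,0,0,-1]
    - [0.12,-0.002,0,0,0,0,-1]
    - [0.1,0,0,0,0,0,-1]

```text
time: 6.98
ee_pos: [0.64, -0.2059, 0.0508]
eef_rot: [1.0, -0.008, 0.007, -0.001]
ft_force: [-2.9, -0.3, 2.0]
width: 0.0871
```

Emit:
send_rows:
  commands:
    - [0.08,0,0,0,0,0,-1]
    - [0.08,0,0,0,0,0,-1]

```text
time: 7.15
ee_pos: [0.6454, -0.2059, 0.0508]
eef_rot: [1.0, -0.008, 0.007, -0.001]
ft_force: [-3.5, -0.7, 1.1]
width: 0.087
```

Emit:
send_rows:
  commands:
    - [0.08,0,0,0,0,0,-1]

```text
time: 7.23
ee_pos: [0.6458, -0.2058, 0.0507]
eef_rot: [1.0, -0.008, 0.004, -0.001]
ft_force: [-27.6, 2.2, 19.5]
width: 0.0871
```

Emit:
send_rows:
  commands:
    - [0.08,0,0,0,0,0,-1]

```text
time: 7.32
ee_pos: [0.6456, -0.2058, 0.0506]
eef_rot: [1.0, -0.009, 0.001, -0.001]
ft_force: [-21.2, 2.1, 16.2]
width: 0.0869
```

It met the rail, with force rising to about 25 N over a fraction of a mm, so it is seated. I'll back off straight and check.

Emit:
send_rows:
  commands:
    - [-0.15,0,0,0,0,0,-1]
    - [-0.3,0,0,0,0,0,-1]
    - [-0.5,0,0,0,0,0,-1]
    - [-0.5,0,0.3,0,0,0,-1]
    - [-0.3,0,1,0,0,0,-1]
    - [0,0,1,0,0,0,-1]
    - [-0.6,0,1,0,0,0,-1]
    - [-1,0,1,0,0,0,-1]
    - [-1,0,0.5,0,0,0,-1]
    - [-1,0,0,0,0,0,-1]

```text
time: 8.15
ee_pos: [0.4825, -0.2018, 0.1964]
eef_rot: [1.0, -0.006, 0.005, -0.002]
ft_force: [0.4, -0.3, 0.7]
width: 0.0871
```

```bash
python3 meas.py 8; python3 - <<'E'
from h import *
im=cv2.imread("pics/top_8.png"); cv2.imwrite("pics/tz.png",cv2.resize(im[125:165,265:395],None,fx=6,fy=6,interpolation=2))
s=cv2.imread("pics/sc_8.png")
E
```

```text
[[282. 190.]
 [282. 135.]
 [376. 135.]
 [376. 190.]]
[[ 0.6465 -0.0886]
 [ 0.7889 -0.0884]
 [ 0.7867 -0.3294]
 [ 0.6446 -0.3263]]
[ 0.47903075 -0.20281031  0.19446748] [-0.02198563  0.09783298  0.63590722]
```

View pics/sc_8.png

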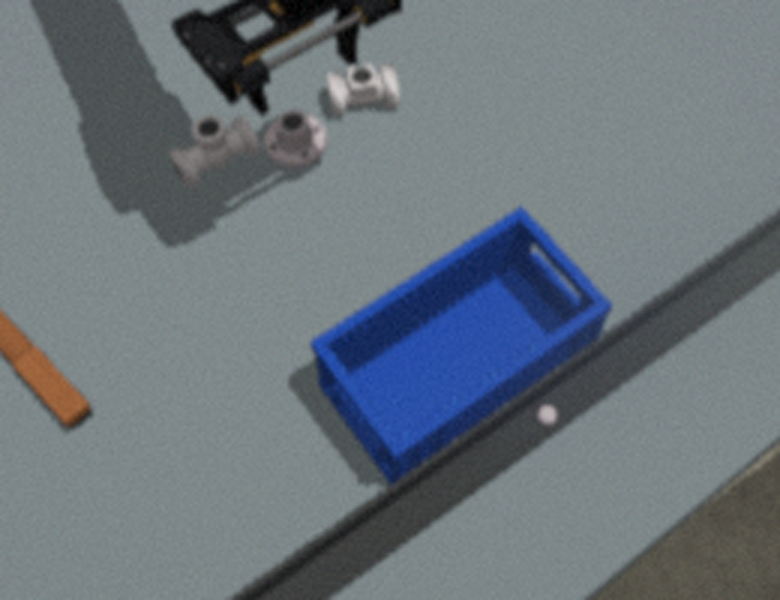

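View pics/tz.png

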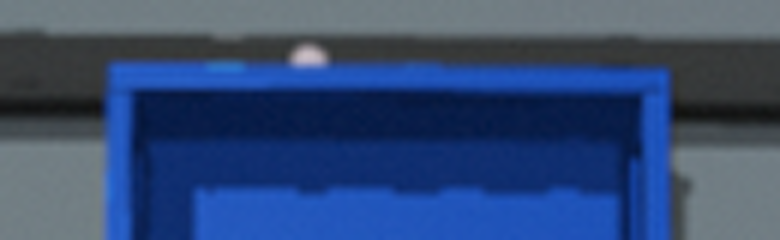

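View pics/top_8.png

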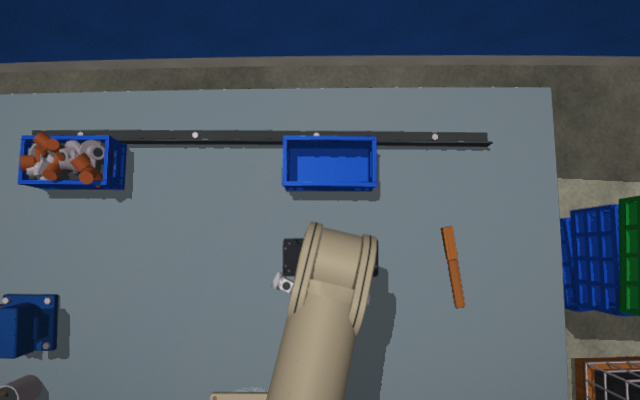

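```bash
python3 - <<'E'
from h import *
im=r.camera("top"); B=im[:,:,0].astype(float)
def edge(c,r0,r1,th):
    v=B[r0:r1,c]; i=np.argmax(v>th); return r0+i-1+(th-v[i-1])/(v[i]-v[i-1])
pts=[(c,edge(c,132,142,130)) for c in list(range(286,308,2))+list(range(326,374,2))]
W=ray("top",pts,.1); p=np.polyfit(W[:,1],W[:,0],1); res=W[:,0]-np.polyval(p,W[:,1]); print(p,np.degrees(np.arctan(p[0])),res.std(), "far edge at ends",np.polyval(p,[-.09,-.325]), "rail",.789+.016*np.array([-.09,-.325]))
# near edge, going up from the bench
E
```

```text
[0.02470345 0.79199214] 1.4151153824279477 0.00031068090027786975 far edge at ends [0.78976883 0.78396352] rail [0.78756 0.7838 ]
```

```bash
python3 - <<'E'
from h import *
im=r.camera("top"); B=im.mean(2)
def cross(c,r0,r1,th,up):
    v=B[r0:r1,c]; s=(v>th) if up else (v<th); i=np.argmax(s); return r0+i-1+(th-v[i-1])/(v[i]-v[i-1])
cols=list(range(135,185,2))+list(range(205,278,2))+list(range(384,425,2))+list(range(445,482,2))
for z,f in ((.04,lambda c:cross(c,138,147,42,False)),(0,lambda c:cross(c,142,150,48,True)),(0,lambda c:cross(c,144,154,95,True))):
    W=ray("top",[(c,f(c)) for c in cols],z); p=np.polyfit(W[:,1],W[:,0],1); res=W[:,0]-np.polyval(p,W[:,1])
    k=abs(res)<.003; p=np.polyfit(W[k,1],W[k,0],1); print(p,np.degrees(np.arctan(p[0])),res.std(),k.mean(), np.polyval(p,[-.09,-.325]))
# crate edges: far outer, near outer & inner near
Bl=im[:,:,0].astype(float)
for r0,r1,th in ((132,142,130),):
  pass
for c in (290,310,330,350,370): print(c,Bl[130:146,c].astype(int),Bl[178:198,c].astype(int))
E
```

```text
[0.01738644 0.79074254] 0.9960690835828816 0.0005123174406818886 1.0 [0.78917776 0.78509195]
[0.00675449 0.79285869] 0.3869978205249698 0.0027614391742189328 0.6862745098039216 [0.79225079 0.79066348]
[0.01761852 0.78068208] 1.0093623433732053 0.0008215558280267045 1.0 [0.77909641 0.77495606]
290 [110  65  57  54  64 142 194 193 196 162  78  73  73  72  72  72] [113 112 118 168 197 194 199 155  75  90 112 110  91  79  82  82  84 108
 131 131]
310 [113  72  58  57  63 115 174 191 189 152  86  79  73  72  73  72] [188 189 191 200 201 192 190 146  78  70  70  72  75  80  82  83  81  82
  81  81]
330 [112  68  57  58  62 111 168 187 188 151  80  68  71  71  73  71] [188 187 187 185 185 188 188 155  97  71  72  71  65  73  80  81  82  81
  81  81]
350 [118  80  57  55  57  87 147 184 186 165 111  69  66  73  73  72] [186 185 185 180 181 187 186 166 118  75  70  72  72  79  81  83  80  81
  82  81]
370 [115  72  60  60  56  66 127 183 183 168 121  70  68  70  71  69] [ 89  81  81  89 147 183 186 191 149  78  70  72  73  77  82  82  82  80
  82  81]
```

The crate sits against the rail, but its far rim measures 1.4° against the rail's 1.0°. The right end may lag by 1 to 2 mm, which is near the noise. I'll give one more gentle press with only the right finger, the tool yawed about 3°.

Emit:
send_rows:
  commands:
    - [0.6,0,0,0,0,0.3,-1]
    - [0.7,0,-0.5,0,0,0.3,-1]
    - [0.7,0,-0.9,0,0,0,-1]
    - [0.6,0,-0.9,0,0,0,-1]
    - [0.3,0,-0.9,0,0,0,-1]
    - [0.2,0,-0.8,0,0,0,-1]
    - [0,0,-0.4,0,0,0,-1]
    - [0,0,-0.1,0,0,0,-1]

```text
time: 9.02
ee_pos: [0.5863, -0.1988, 0.0505]
eef_rot: [1.0, 0.022, 0.007, -0.003]
ft_force: [-0.8, -0.1, 0.4]
width: 0.0869
```

Emit:
send_rows:
  commands:
    - [0.3,-0.2,0,0,0,0,-1]
    - [0.3,-0.2,0,0,0,0,-1]
    - [0.3,0,0,0,0,0,-1]
    - [0.25,0,0,0,0,0,-1]
    - [0.15,0,0,0,0,0,-1]
    - [0.08,0,0,0,0,0,-1]

```text
time: 9.52
ee_pos: [0.6296, -0.2104, 0.0518]
eef_rot: [1.0, 0.022, 0.007, -0.004]
ft_force: [-0.4, -0.1, -0.6]
width: 0.0874
```

Emit:
send_rows:
  commands:
    - [0.1,0,0,0,0,0,-1]
    - [0.1,0,0,0,0,0,-1]
    - [0.07,0,0,0,0,0,-1]

```text
time: 9.77
ee_pos: [0.6388, -0.2101, 0.0531]
eef_rot: [1.0, 0.022, 0.008, -0.004]
ft_force: [-0.1, -1.2, 0.5]
width: 0.0872
```

Emit:
send_rows:
  commands:
    - [0.07,0,0,0,0,0,-1]

```text
time: 9.85
ee_pos: [0.641, -0.2102, 0.0533]
eef_rot: [1.0, 0.022, 0.008, -0.004]
ft_force: [-0.4, -0.1, 0.5]
width: 0.0873
```

Emit:
send_rows:
  commands:
    - [0.05,0,0,0,0,0,-1]

```text
time: 9.93
ee_pos: [0.6425, -0.2101, 0.0533]
eef_rot: [1.0, 0.022, 0.008, -0.004]
ft_force: [-5.8, 0.7, 2.2]
width: 0.0872
```

Emit:
send_rows:
  commands:
    - [0.05,0,0,0,0,0,-1]

```text
time: 10.02
ee_pos: [0.6426, -0.2101, 0.0533]
eef_rot: [1.0, 0.022, 0.006, -0.004]
ft_force: [-14.9, 3.1, 11.6]
width: 0.0874
```

Emit:
send_rows:
  commands:
    - [0.07,0,0,0,0,0,-1]

```text
time: 10.1
ee_pos: [0.6425, -0.2102, 0.0532]
eef_rot: [1.0, 0.021, 0.003, -0.004]
ft_force: [-17.8, 4.8, 13.0]
width: 0.0868
```

Emit:
send_rows:
  commands:
    - [-0.15,0,0,0,0,0,-1]
    - [-0.3,0,0,0,0,0,-1]
    - [-0.5,0,0,0,0,0,-1]
    - [-0.5,0,0.3,0,0,0,-1]
    - [-0.3,0,1,0,0,0,-1]
    - [0,0,1,0,0,0,-1]
    - [-0.6,0,1,0,0,0,-1]
    - [-1,0,1,0,0,0,-1]
    - [-1,0,0.5,0,0,0,-1]
    - [0,0,0,0,0,0,-1]

```text
time: 10.93
ee_pos: [0.504, -0.2082, 0.1989]
eef_rot: [1.0, 0.022, 0.001, -0.005]
ft_force: [1.3, -1.3, -0.3]
width: 0.0869
```

```bash
python3 meas.py 9; python3 - <<'E'
from h import *
im=cv2.imread("pics/top_9.png"); B=im[:,:,0].astype(float)
def edge(c,r0,r1,th):
    v=B[r0:r1,c]; i=np.argmax(v>th); return r0+i-1+(th-v[i-1])/(v[i]-v[i-1])
pts=[(c,edge(c,132,142,130)) for c in list(range(286,308,2))+list(range(326,374,2))]
W=ray("top",pts,.1); p=np.polyfit(W[:,1],W[:,0],1); print(p,np.degrees(np.arctan(p[0])),np.polyval(p,[-.09,-.325]))
E
```

```text
[[282. 190.]
 [282. 135.]
 [376. 135.]
 [376. 190.]]
[[ 0.6465 -0.0886]
 [ 0.7889 -0.0884]
 [ 0.7867 -0.3294]
 [ 0.6446 -0.3263]]
[ 0.50626611 -0.20766615  0.19671105] [-0.36944938  0.74517653 -0.4245482 ]
[0.02457509 0.79196007] 1.4077653067494167 [0.78974831 0.78397317]
```

View pics/sc_9.png

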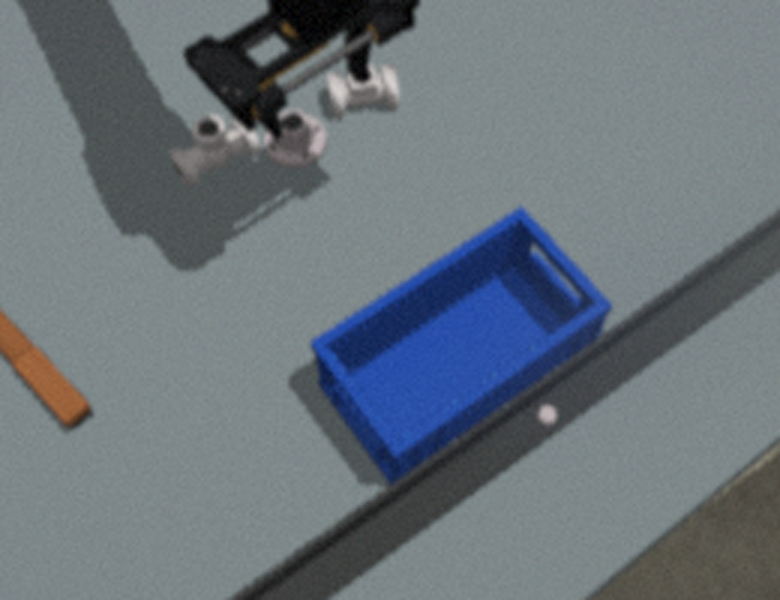

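The image is unchanged, and the press at the right end met about 18 N without moving the crate, so it is flat. The gripper is 0.2 m up and clear, and the castings and brush are where they were. I'm handing in the job.

```bash
python3 -c "
from bench import r
print(r.close_job(), r.read_state()['time'])"
```

```text
the job is handed in; nothing more can be done
the job is handed in; nothing more can be done
```

I tipped the crate onto its base by pushing at the lip. I then pushed it along the bench with the open fingers, turning it about 11°, until its long side met the stop rail. I handed the job in at about 11 s of the 58 s allowed.

**Last checks:**
- **Upright and against the rail:** the pictures show the crate standing on its base, with its far edge at x = 0.790 m (left end) and 0.784 m (right end). The rail measured 0.789 and 0.785 m at those points.
- **Castings, brush and gripper:** by eye, the castings and brush look to be where they were. The gripper is clear of everything, about 0.2 m above the bench.
- **Forces:** the highest wrist force reading was about 34 N, when the crate first met the rail.

**One disagreement:** the image fit gave the crate's edge at 1.4° against 1.0° for the rail, which would be 1 to 2 mm over its length. I pressed again near the right end, reaching about 18 N along the push, and nothing moved. The fit came out the same afterwards, so I take the difference as image error and the crate as flat.

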